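# Clamp a disc diode in the spring press

## Task

Load the test clamp: set the white ceramic diode flat on the copper anvil between the four steel pins, then the copper disc flat on top of it, letting go of each. Then swing the sprung lever by its red bar all the way down until its rubber foot bears firmly on the copper disc, hold that pressure for about a second without forcing it (about 20 N at the bar is right, twice that may crack the ceramic), and let the lever come back up to its rest. The stack must stay flat and centred, and everything else on the desk is to be left where it is.

Things in the scene. Friction and masses are not known exactly. Their poses are not given: they have to be found in the camera images.
- clamp: Test clamp fixed to the desk: blue base plate 96 (x) by 190 (y) by 12 high, reaching from y = -60 to +130 in its frame. Origin: on the desk under the centre of the four-pin nest. The aluminium hinge tower, 44 wide in x, up to z = 84, stands at y = +75; the sprung lever stands up from it.
- nest (a point): Nest centre, on top of the base plate (z = 12); clamp axes. Four steel pins 8 thick at x, y = +-21.9, straight to z = 52 of the clamp, tapering to tops at 60. 36 open between neighbours: fingers pass on the +x and -x sides. The copper anvil between them (32 across) carries the stack; its flat top is 18 to 26 above the desk, differing from job to job.
- hinge (a point): The lever's hinge axis, on the clamp at y = +75, z = 72 of its frame; the axis runs along the clamp's x. Fixed to the clamp, axes as the clamp's.
- press_lever (a joint): Sprung lever's angle (rad). 0: at rest, 5 degrees past upright, leaning to the clamp's +y, away from the nest. Grows as it swings over towards -y and down; 1.658 is level. With the stack loaded the foot meets the disc between 1.60 and 1.72, by anvil height; the hard stop is 1.88. The spring gives 4 N at the bar at rest, 6 N level, and brings it back.
- bar (a point): Centre of the red cross bar at the end of the lever, 165 from the hinge axis. The bar is round, 14 thick, 100 long, along the clamp's x; the lever's steel arm (13 wide, 10 thick) joins it at its middle, so take it at 25 to 40 to one side. Turns with the lever.
- press_foot: The foot on the lever's underside: a rubber ball 18 across on a stiff cushion (gives about 1 mm per 8 N), 75 from the hinge. Its lowest point is 18 below the arm's centre line when level. Origin on the hinge axis, turning with the lever.
- diode: Disc-type diode: white ribbed ceramic puck with steel faces, 50 across, 20 high, 130 g, lying flat. Origin: centre of its underside, z up.
- copper_disc: Copper pressure disc, 50 across, 12 high, 200 g, lying flat. Origin: centre of its underside, z up.
- logic_probe: Bystander: yellow logic probe lying on the desk, 160 long, 20 wide, 16 high; origin under its handle's middle, tip along +x.
- hex_key_case: Bystander: red hex key case, 60 by 105 by 24 high; origin under its centre.
- fuse_jar: Bystander: squat amber glass jar with black lid, 68 across, 64 high; origin under its centre.
- screwdriver: Bystander: screwdriver lying on the desk.
Things that resemble listed ones, but are neither listed nor needed, are in the scene too. What is shaped like the copper_disc but blue is not meant.

How it is judged:
By the outcome, as a careful person would: the job done as asked, in the order asked, and still so for the second after the job is handed in, with the robot touching nothing.
It also fails if it takes over 72 s, if anything falls off the work surface, if the arm or the gripper's body presses on something with over 40 N, if the wrist force passes 120 N, or if a joint passes its speed limit or range.

## Robot

A 6-joint arm with a two-finger parallel gripper is mounted at the origin on the work surface. World frame = base frame: x ahead of the robot, y to its left, z up, the work surface at z = 0. Lengths are in m, angles in rad, forces in N, time in s.
With the tool pointing down it reaches from about 0.35 to 0.85 m from the base axis. Payload 8.1 kg.
Tool frame: the origin (TCP) lies at the very end of the fingers, on their centre line; the grasp point (between the pads) lies 19 mm behind it; z points along the fingers, y is the direction in which the jaws open and shut (so a half turn about z gives the same grasp; the last joint's range is limited). The gripper opens to 93 mm and grips with 3 to 60 N. Pads are 15 mm wide; open, the fingers measure 128 mm over their backs; the gripper's body (75 mm by 188 mm) begins 65 mm behind the grasp point.
Start: joints at [1.107, 0.13, 1.488, -0, 1.523, -0.085], TCP at [0.222, 0.557, 0.219] pointing down, gripper open.
Joint ranges: [-2.96, 2.96], [-0.89, 2.26], [0.02, 2.5], [-1.34, 4.48], [0, 2.73], [-2.66, 2.66]. Speed limits (rad/s): [2.39, 2.39, 2.79, 3.14, 3.14, 3.14].

## Interface

Orientations are given as a rotation vector (axis times angle).
In Python, from plant import robot gives the robot as it stands.
- The arm moves only by the shell command python3 -m inch 'ROWS' [FORCE]. ROWS is JSON, a list that holds one entry, the list of rows, each a list of 7 numbers: the shift along the tool's x, y, z in cm, then the turn, a rotation vector about the tool's x, y, z in degrees, then the gripper command: -1 is fully open, 1 is shut, values between are in proportion. A call has 1 to 5 rows; each row shifts and turns the commanded pose from where the row before left it, along the tool's axes as they then stand; what a row does not reach is not made up. A row lasts 1/10 s, in which the tool goes at most 50 mm and 8.59 degrees, less where a joint would pass 70% of its speed; a pose out of reach is approached as far as the arm can. A call with a gripper value outside its range is refused whole. The fingers move at their own pace and stop on an object; FORCE is the grip in N (left out, the last holds). Time passes only in rows, so rows that do not move let the fingers close. It gives the time, the measured TCP pose, the force and the opening at its end, in the units of the state.
- robot.read_state(): the state, without advancing time (a new reading comes with each control period).
- robot.read_camera(name): name is "scene" or "top" or "wrist"; returns a dict with "image" (480x640x3 uint8, blue, green, red), "K" (3x3 intrinsics, pixels), "distortion" ([k1, k2, p1, p2, k3] as OpenCV has them; the pictures are not rectified), "R" (3x3) and "t" (3): a world point X has camera coordinates R X + t; the wrist camera has in their place "tool_from_camera" (4x4, takes a point from camera to tool coordinates, whose origin is the TCP and whose axes are the flange's). Camera axes: x right, y down, z forward; pixel columns grow to the right and rows downward; lengths in m; the calibration is good to about 2 mm. A picture is of the moment at which its call begins: read the wrist's pose just before it. There is no depth.
- robot.close_job(): hands the job in, once; it reports no verdict.
The state is a dict: "t": time; "q": joint angles; "dq": joint speeds; "joint_torque": joint torques, N m; "tool_pos": TCP position; "orientation": TCP orientation; "force": force on the tool from outside, world axes, zero at the start; "wrist_torque": the same for the moment, N m; "opening": finger opening in m.
Only numpy, scipy, OpenCV 4.12 (cv2) and the standard library are available. Lean on these libraries where they do the work, as an engineer would, in place of code of your own. Each camera call takes 0.05 s, during which the arm holds its last target. There are 200 camera calls.

## Working session

There is one attempt and no reset: what is moved stays moved. The work goes in short steps, Python scripts to look and compute and a shell command to move; the robot and the scene stay as the last step left them, time stands still between calls to the robot, and variables do not carry over. Pictures are saved under pics/ and viewed, about 8 in all and at most 12, crops included, and the job is handed in when it is done.

```bash
ls; mkdir -p pics
python3 - <<'E'
from plant import robot
import cv2,numpy as np
s=robot.read_state();print(s)
for n in("scene","top"):
    c=robot.read_camera(n);cv2.imwrite(f"pics/{n}0.png",c["image"]);print(n,c["K"],c["distortion"],c["R"],c["t"])
E
```

```text
pics
{'t': 0.0, 'q': array([ 1.10658597e+00,  1.31175675e-01,  1.48922412e+00,  6.32248363e-06,
        1.52300752e+00, -8.53686782e-02]), 'dq': array([-0.00039125,  0.00103484, -0.0009045 , -0.00060049,  0.00016076,
       -0.0005394 ]), 'joint_torque': array([-2.08463411e-03, -5.59865177e+01, -4.91749585e+01,  7.65716331e-02,
        3.62669479e-02, -1.44551705e-04]), 'tool_pos': array([0.22161868, 0.55697779, 0.21760907]), 'orientation': array([-5.91437262e-01, -3.08490957e+00,  2.74039593e-03]), 'force': array([-0.7011035 ,  0.02623398, -0.07161386]), 'wrist_torque': array([-0.01009436, -0.04098193, -0.04880765]), 'opening': 0.09321855238514541}
scene [[467.03808014   0.         320.06296279]
 [  0.         467.03808014 232.92153608]
 [  0.           0.           1.        ]] [0.02171059 0.         0.         0.         0.        ] [[ 0.68703494  0.72658149 -0.0078948 ]
 [ 0.60875466 -0.58148558 -0.539715  ]
 [-0.39673764  0.36599706 -0.84181078]] [-0.43054202 -0.25524477  1.44658881]
top [[611.22284987   0.         314.06852286]
 [  0.         611.22284987 245.48298694]
 [  0.           0.           1.        ]] [-0.1303888  0.         0.         0.         0.       ] [[-0.00900767 -0.99994221 -0.005869  ]
 [-0.99524857  0.00953413 -0.09689882]
 [ 0.09694918  0.00496828 -0.99527693]] [0.04475871 0.57534705 1.86750471]
```

View pics/scene0.png

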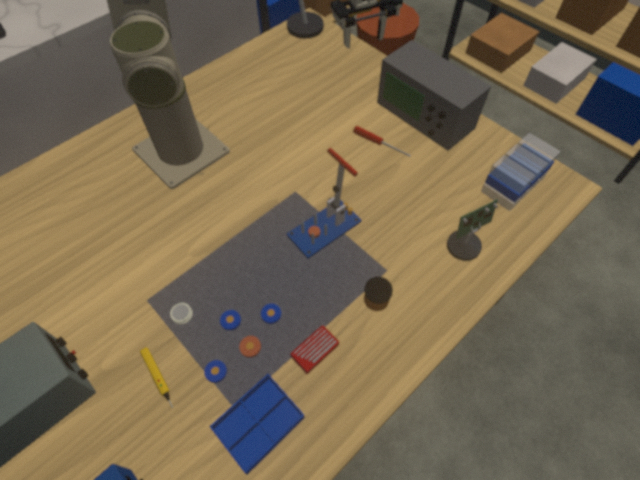

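View pics/top0.png

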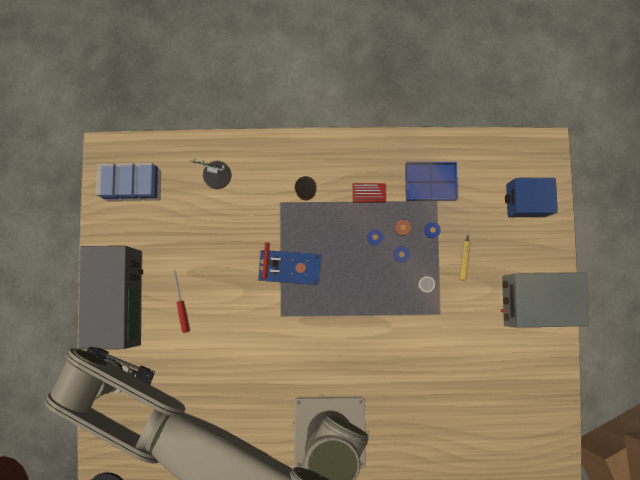

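Top view candidates:
- Diode: the white puck at (427,284), the only one.
- Copper disc: the orange one at (403,227). The blue lookalikes are at (375,237), (401,254) and (432,230). The anvil at (300,268) is also copper-coloured but sits in the clamp.

I'll check these in one enlarged crop.

```bash
cat > h.py <<'E'
from plant import robot
import cv2,numpy as np
from scipy.spatial.transform import Rotation as Ro
def ray(c,uv,z,R=None,t=None):
    """pixel -> world point at height z"""
    R=c["R"] if R is None else R; t=c["t"] if t is None else t
    p=cv2.undistortPoints(np.array([[uv]],float),np.array(c["K"]),np.array(c["distortion"]))[0,0]
    C=-R.T@t; d=R.T@np.array([p[0],p[1],1]); return C+d*(z-C[2])/d[2]
def wrist():
    s=robot.read_state(); c=robot.read_camera("wrist"); T=np.array(c["tool_from_camera"])
    W=np.eye(4);W[:3,:3]=Ro.from_rotvec(s["orientation"]).as_matrix();W[:3,3]=s["tool_pos"]
    M=np.linalg.inv(W@T); c["R"]=M[:3,:3];c["t"]=M[:3,3]; return s,c
def proj(c,X):
    return cv2.projectPoints(np.array(X,float).reshape(-1,1,3),cv2.Rodrigues(c["R"])[0],c["t"],np.array(c["K"]),np.array(c["distortion"]))[0].reshape(-1,2)
E
python3 - <<'E'
from h import *
c=robot.read_camera("top");im=c["image"][205:305,250:450]
cv2.imwrite("pics/crop1.png",cv2.resize(im,None,fx=4,fy=4,interpolation=cv2.INTER_CUBIC))
for n,uv,z in(("diode",(427,284),.02),("disc",(403,227),.012),("anvil",(300.5,268),.022),("bar",(265.5,261),.236)):print(n,ray(c,uv,z).round(4))
s,w=wrist();print(w["K"],w["distortion"],w["tool_from_camera"],Ro.from_rotvec(s["orientation"]).as_matrix().round(3))
E
```

```text
diode [ 0.4529 -0.3104  0.02  ]
disc [ 0.633  -0.2406  0.012 ]
anvil [0.5066 0.0822 0.022 ]
bar [0.5138 0.1726 0.236 ]
[[382.33023249   0.         325.76252306]
 [  0.         382.33023249 238.06944303]
 [  0.           0.           1.        ]] [-0.009061  0.        0.        0.        0.      ] [[ 2.88876169e-04 -9.68011481e-01 -2.50905737e-01  6.97207443e-02]
 [ 9.99999926e-01  3.43196443e-04 -1.72741964e-04  1.07786782e-03]
 [ 2.53326161e-04 -2.50905669e-01  9.68011509e-01 -1.66572058e-01]
 [ 0.00000000e+00  0.00000000e+00  0.00000000e+00  1.00000000e+00]] [[-0.929  0.37  -0.001]
 [ 0.37   0.929 -0.001]
 [ 0.    -0.001 -1.   ]]
```

View pics/crop1.png

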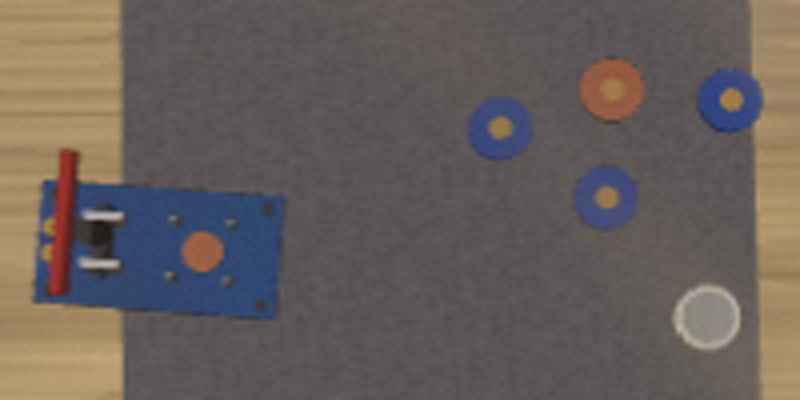

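The crop confirms the picks: the orange disc at (612,90) and the white puck at (708,317). The clamp plate corners are (42,181), (284,197), (275,319), (34,303). Next I'll work out the clamp frame and enlarge the gripper to see whether the camera sticks out, since it would be near the lever.

Run:
```python
from h import *
c=robot.read_camera("top")
f=lambda u,v:((u+.5)/4-.5+250,(v+.5)/4-.5+205)
P=[ray(c,f(*p),.012)[:2] for p in((284,197),(42,181),(34,303),(275,319))] # (+x,-y),(+x,+y),(-x,+y),(-x,-y)
L=np.array([[48,-60],[48,130],[-48,130],[-48,-60]])/1000
P=np.array(P);m=P.mean(0);l=L.mean(0)
H=(P-m).T@(L-l);a=np.arctan2(H[1,0]-H[0,1],H[0,0]+H[1,1])
R=np.array([[np.cos(a),-np.sin(a)],[np.sin(a),np.cos(a)]]);o=m-R@l
print("clamp",o.round(4),np.degrees(a),((R@L.T).T+o-P).round(4).tolist())
pins=np.array([ray(c,f(*p),.060)[:2] for p in((174,219),(231,224),(229,282),(171,277))]);print("pins",pins.mean(0))
print("anvil",ray(c,f(202,251.5),.022))
for n,uv,z in(("diode",(708,317),.02),("disc",(612,90),.012),("b1",(500,128),.012),("b2",(606,197),.012),("b3",(730,100),.012)):print(n,ray(c,f(*uv),z).round(4))
s=robot.read_camera("scene")
a=cv2.resize(c["image"][335:405,40:170],None,fx=5,fy=5,interpolation=2);b=cv2.resize(s["image"][0:60,310:430],(650,325),interpolation=2)
cv2.imwrite("pics/grip.png",cv2.resize(np.vstack([a,b]),None,fx=.85,fy=.85))
```

```text
clamp [0.5077 0.0825] -4.305627977646471 [[0.0003, -0.0001], [0.0002, 0.0001], [-0.0001, 0.0009], [-0.0003, -0.0009]]
pins [0.5065918  0.08280356]
anvil [0.50813711 0.08330375 0.022     ]
diode [ 0.4533 -0.3092  0.02  ]
disc [ 0.6326 -0.2394  0.012 ]
b1 [ 0.6034 -0.1506  0.012 ]
b2 [ 0.5483 -0.2327  0.012 ]
b3 [ 0.6239 -0.3326  0.012 ]
```

View pics/grip.png

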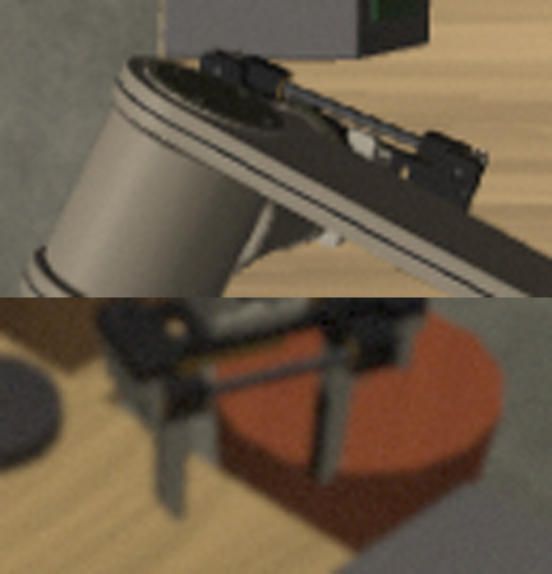

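I see no bulky camera body at this resolution, so I'll look again from closer. First I move over the diode, passing above lever height.

```bash
python3 -m inch '[[[-3,-3.3,-1,0,0,0,-1],[-3,-3.3,-1,0,0,0,-1],[-3,-3.3,-1,0,0,0,-1],[-3,-3.3,-1,0,0,0,-1],[-3,-3.3,-1,0,0,0,-1]]]'
python3 -m inch '[[[-3,-3.3,0,0,0,0,-1],[-3,-3.3,0,0,0,0,-1],[-3,-3.3,0,0,0,0,-1],[-3,-3.3,0,0,0,0,-1],[-3,-3.3,0,0,0,0,-1]]]'
python3 -m inch '[[[-2.3,-3.6,0,0,0,0,-1],[-2.3,-3.6,0,0,0,0,-1],[-2.3,-3.6,0,0,0,0,-1],[-2.3,-3.6,0,0,0,0,-1],[-2.3,-3.6,0,0,0,0,-1]]]'
python3 -m inch '[[[-2.3,-3.6,1,0,0,0,-1],[-2.3,-3.6,1,0,0,0,-1],[-2.3,-3.6,1,0,0,0,-1],[-2.3,-3.6,1,0,0,0,-1],[-2.3,-3.6,1,0,0,0,-1]]]'
python3 -m inch '[[[0,0,1,0,0,8,-1],[0,0,1,0,0,8,-1],[0,0,1,0,0,8,-1],[0,0,1,0,0,8,-1],[0,0,1,0,0,8,-1]]]'
python3 -m inch '[[[0,0,1,0,0,8,-1],[0,0,1,0,0,8,-1],[0,0,1,0,0,8,-1],[0,0,1,0,0,8,-1],[0,0,0,0,0,0.6,-1]]]'
```

```text
t: 0.8
tool_pos: [0.3004, 0.3471, 0.269]
orientation: [0.591, 3.085, 0.0]
force: [1.1, -0.3, -0.2]
opening: 0.0932
t: 1.3
tool_pos: [0.3788, 0.1383, 0.2689]
orientation: [0.591, 3.085, 0.001]
force: [0.3, 0.5, 0.7]
opening: 0.0929
t: 1.8
tool_pos: [0.4189, -0.0717, 0.2689]
orientation: [0.592, 3.084, 0.0]
force: [1.3, 0.1, -0.1]
opening: 0.093
t: 2.3
tool_pos: [0.4591, -0.2815, 0.2183]
orientation: [0.592, 3.085, -0.0]
force: [0.3, 0.0, 0.0]
opening: 0.0928
t: 2.8
tool_pos: [0.459, -0.2796, 0.1681]
orientation: [-1.619, -2.692, -0.0]
force: [0.0, 0.1, 0.1]
opening: 0.0925
t: 3.3
tool_pos: [0.4582, -0.2789, 0.127]
orientation: [-2.304, -2.132, 0.001]
force: [0.1, -0.2, -1.1]
opening: 0.093
```

Run:
```python
from h import *
s,w=wrist();sc=robot.read_camera("scene")
d=np.array([.4533,-.3092,.02]);u=proj(w,d)[0];g=proj(sc,s["tool_pos"]+[0,0,.08])[0];print(u,g)
x,y=int(g[0]),int(g[1]);x0=max(0,x-60);y0=max(0,y-60)
b=cv2.resize(sc["image"][y0:y0+120,x0:x0+120],(400,400),interpolation=2)
a=np.zeros((400,400,3),np.uint8);a[:300]=cv2.resize(w["image"],(400,300),interpolation=3)
cv2.imwrite("pics/w1.png",np.hstack([a,b]))
```

```text
[322.89728707 276.58792782] [168.4923991  268.03773967]
```

View pics/w1.png

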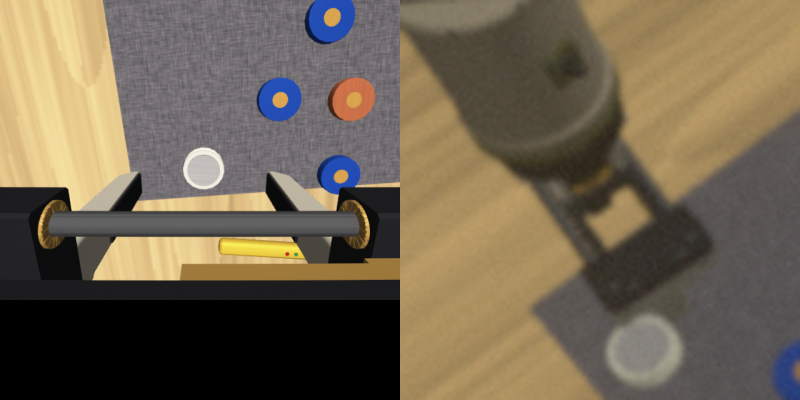

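The white diode is at wrist px (326,267) and the copper disc at about (563,158). The wrist housing is wide, so I'll tilt the hand 8° about the jaw axis, leaning away from the lever, for the nest work. I refine both positions with the wrist camera.

```bash
cat >> h.py <<'E'
def blob(c,lo,hi,near,r=60):
    """min enclosing circle of the HSV blob nearest a pixel"""
    m=cv2.inRange(cv2.cvtColor(c["image"],cv2.COLOR_BGR2HSV),np.array(lo),np.array(hi))
    m=cv2.morphologyEx(m,cv2.MORPH_CLOSE,np.ones((5,5)))
    k=np.zeros_like(m);cv2.circle(k,tuple(int(v) for v in near),r,255,-1)
    cs=[q for q in cv2.findContours(m&k,0,2)[0] if cv2.contourArea(q)>60]
    q=max(cs,key=cv2.contourArea);return cv2.fitEllipse(cv2.convexHull(q)),cv2.contourArea(q)
def totool(s,dX):
    """world shift -> tool-axis shift, cm"""
    return (Ro.from_rotvec(s["orientation"]).as_matrix().T@np.array(dX)*100).round(2)
E
python3 - <<'E'
from h import *
s,w=wrist();print(s["tool_pos"])
hsv=cv2.cvtColor(w["image"],cv2.COLOR_BGR2HSV);print(hsv[267,326],hsv[245,326],hsv[158,590])
e,a=blob(w,(0,0,140),(180,60,255),(326,267),45);print(e,a,ray(w,e[0],.02),ray(w,e[0],.01))
e2,a2=blob(w,(3,110,90),(14,255,255),(563,158),50);print(e2,a2,ray(w,e2[0],.012),ray(w,e2[0],.006))
# radius check
D=ray(w,e[0],.02);print(proj(w,[D,D+[0,.025,0],D-[0,.025,0],D+[.025,0,0]]))
E
```

```text
[ 0.45901939 -0.27953156  0.12870103]
[ 11  10 196] [ 24  23 228] [  9 162 206]
((323.70361328125, 267.3929443359375), (66.3360595703125, 67.73912048339844), 177.2670135498047) 3434.0 [ 0.45561731 -0.30331148  0.02      ] [ 0.45530718 -0.30672955  0.01      ]
((560.57080078125, 157.95849609375), (68.07117462158203, 73.31909942626953), 59.1114616394043) 3727.0 [ 0.63352385 -0.23457119  0.012     ] [ 0.6371111 -0.2351082  0.006    ]
[[323.70361328 267.39294434]
 [321.26051551 235.53935831]
 [326.04318774 297.89010883]
 [356.60432951 265.17253073]]
```

```bash
python3 -m inch '[[[-1.3,-0.1,2,0,0,0,-1],[-1.3,-0.1,2,0,0,0,-1],[0,0,1.5,0,4,0,-1],[0,0,0,0,4,0,-1],[0,0,0,0,0,0,-1]]]'
python3 - <<'E'
from h import *
s,w=wrist();print(s["tool_pos"],Ro.from_rotvec(s["orientation"]).as_matrix().round(3).tolist())
e,a=blob(w,(0,0,140),(180,60,255),proj(w,[.455,-.306,.02])[0],70);print(e,a,ray(w,e[0],.018))
cv2.imwrite("pics/w2.png",w["image"])
E
```

```text
t: 3.95
tool_pos: [0.4549, -0.3068, 0.0736]
orientation: [-2.23, -2.069, -0.157]
force: [-0.4, -0.3, 0.1]
opening: 0.0929
[ 0.45492734 -0.30681558  0.07364325] [[0.074, 0.997, 0.011], [0.987, -0.075, 0.14], [0.14, 0.0, -0.99]]
((326.0801696777344, 267.6788635253906), (82.4275894165039, 87.0968246459961), 160.77857971191406) 5286.0 [ 0.45520946 -0.30475314  0.018     ]
```

View pics/w2.png

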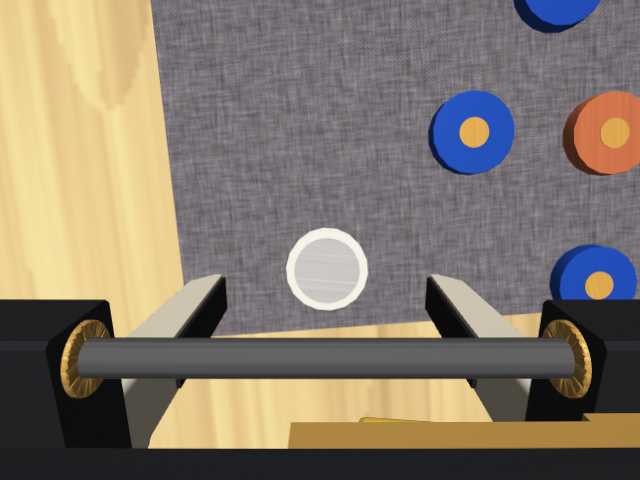

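The picture shows the diode centred between the fingers at (326,268). I descend and grip.

```bash
python3 -m inch '[[[-0.3,0,2.5,0,0,0,-1],[-0.3,0,2.5,0,0,0,-1],[-0.1,0,1.9,0,0,0,-1],[0,0,0,0,0,0,-1],[0,0,0,0,0,0,0.5]]]' 20
python3 -m inch '[[[0,0,0,0,0,0,1],[0,0,0,0,0,0,1],[0,0,0,0,0,0,1],[0,0,0,0,0,0,1],[0,0,0,0,0,0,1]]]' 20
python3 -m inch '[[[0,0,0,0,0,0,1],[0,0,0,0,0,0,1]]]'
```

```text
t: 4.5
tool_pos: [0.4559, -0.3027, 0.0054]
orientation: [-2.23, -2.072, -0.155]
force: [-0.0, -0.4, 0.1]
opening: 0.0893
t: 5.0
tool_pos: [0.4555, -0.3029, 0.0046]
orientation: [-2.231, -2.069, -0.156]
force: [-1.1, -0.4, 1.3]
opening: 0.0496
t: 5.2
tool_pos: [0.4554, -0.3028, 0.0045]
orientation: [-2.231, -2.069, -0.156]
force: [-0.2, 0.4, 2.3]
opening: 0.05
```

```bash
python3 -m inch '[[[0.35,0,-2.5,0,0,0,1],[0.7,0,-4.9,0,0,0,1],[0.7,0,-4.9,0,0,0,1],[4.2,0.3,0.6,0,0,0,1],[4.2,0.3,0.6,0,0,0,1]]]'
python3 -m inch '[[[4.2,0.3,0.6,0,0,0,1],[4.2,0.3,0.6,0,0,0,1],[4.2,0.3,0.6,0,0,0,1],[4.2,0.3,0.6,0,0,0,1],[4.2,0.3,0.6,0,0,0,1]]]'
python3 -m inch '[[[4.2,0.3,0.6,0,0,0,1],[3,0,0.4,0,0,0,1],[1,0,0,0,0,0,1],[0,0,0,0,0,0,1],[0,0,0,0,0,0,1]]]'
python3 - <<'E'
from h import *
s,w=wrist();print(s["tool_pos"],Ro.from_rotvec(s["orientation"]).as_matrix().round(4).tolist(),s["opening"])
cv2.imwrite("pics/w3.png",w["image"])
E
```

```text
t: 5.7
tool_pos: [0.4689, -0.2191, 0.1306]
orientation: [-2.236, -2.07, -0.158]
force: [1.8, -0.7, -2.0]
opening: 0.0494
t: 6.2
tool_pos: [0.4983, -0.0062, 0.1276]
orientation: [-2.231, -2.069, -0.156]
force: [0.5, -0.2, -0.9]
opening: 0.0493
t: 6.7
tool_pos: [0.5077, 0.0733, 0.1292]
orientation: [-2.231, -2.069, -0.155]
force: [0.2, 0.2, -0.7]
opening: 0.0496
[0.5077181  0.07333829 0.12921467] [[0.0743, 0.9972, 0.0102], [0.9876, -0.075, 0.1382], [0.1385, -0.0002, -0.9904]] 0.049563746683794214
```

View pics/w3.png

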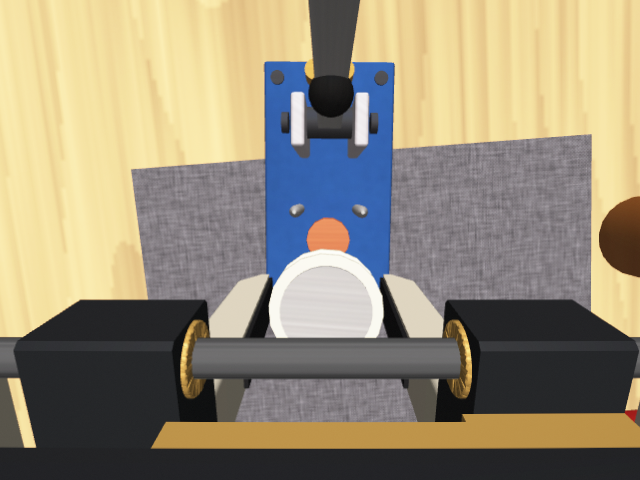

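The held diode is at (326,307), with the back pins at (297,210) and (360,210) and the anvil at (328,238). I compute the held-diode-to-nest offset from this one camera.

```bash
cat > n.py <<'E'
from h import *
def nest(w,pl,pr,c1,c2,o=np.array([.5077,.0825]),a=np.radians(-4.3)):
    R=np.array([[np.cos(a),-np.sin(a)],[np.sin(a),np.cos(a)]])
    for n,p,z,l in(("pinL",pl,.059,(-.0219,.0219)),("pinR",pr,.059,(.0219,.0219)),("cornL",c1,.012,(-.048,.130)),("cornR",c2,.012,(.048,.130))):
        print(n,"origin from it:",(ray(w,p,z)[:2]-R@np.array(l)).round(4))
E
python3 - <<'E'
from n import *
s,w=wrist();print(s["tool_pos"])
nest(w,(297,210),(360,210),(265,63),(393.5,63))
print("anvil",[ray(w,(328,240),z).round(4).tolist() for z in(.018,.026)])
z=s["tool_pos"][2]-.0045
e,a=blob(w,(0,0,140),(180,60,255),(326,300),70);print(e,a)
m=cv2.Canny(cv2.cvtColor(w["image"],6),40,120)
for v in(302,305,308):print("top centre cand",ray(w,(326,v),z+.02).round(4))
X=ray(w,(326,305),z+.02)
th=np.linspace(0,6.28,40)
im=w["image"].copy()
for r in(.025,):
    for p in proj(w,[X+[r*np.cos(t),r*np.sin(t),0] for t in th]):cv2.circle(im,tuple(int(v) for v in p.round()),1,(0,0,255),-1)
cv2.imwrite("pics/w4.png",cv2.resize(im[190:360,210:450],None,fx=3,fy=3))
E
```

```text
[0.50775158 0.07299933 0.12922207]
pinL origin from it: [0.5123 0.0874]
pinR origin from it: [0.5087 0.0876]
cornL origin from it: [0.5121 0.0847]
cornR origin from it: [0.5101 0.0848]
anvil [[0.5102, 0.0852, 0.018], [0.5103, 0.0861, 0.026]]
((326.939453125, 311.6412048339844), (115.4389419555664, 126.05261993408203), 166.85536193847656) 8410.0
top centre cand [0.5079 0.0739 0.1447]
top centre cand [0.5078 0.0726 0.1447]
top centre cand [0.5077 0.0713 0.1447]
```

View pics/w4.png

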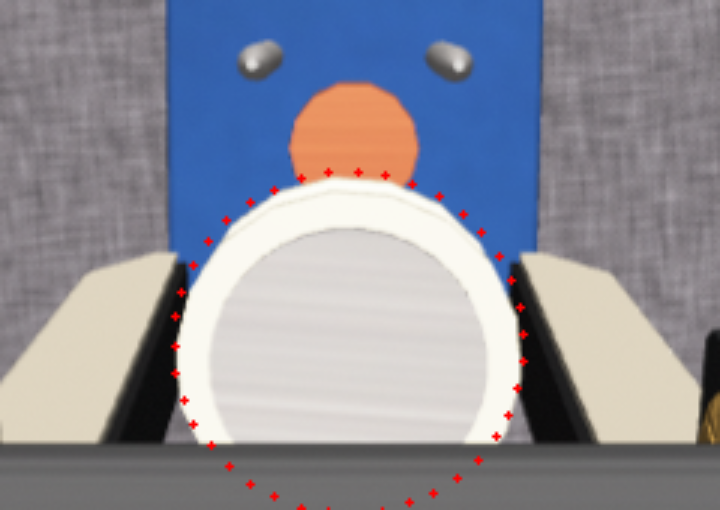

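Run:
```python
from h import *
s,w=wrist()
a=np.radians(-4.3);R=np.array([[np.cos(a),-np.sin(a)],[np.sin(a),np.cos(a)]])
for o in((.5105,.0855),):
  for l in((-.0219,.0219),(.0219,.0219)):
    p=R@np.array(l)+o
    u=proj(w,[[*p,.012],[*p,.052],[*p,.06]]);print(o,l,((u-[210,190]+.5)*3).round(0).tolist())
  # anvil circle top edge in crop
  for z in(.018,.022,.026):
    u=proj(w,[[o[0]+.016*np.cos(t),o[1]+.016*np.sin(t),z] for t in np.linspace(0,6.28,60)]);u=((u-[210,190]+.5)*3);print(z,u.min(0).round(),u.max(0).round())
```

```text
(0.5105, 0.0855) (-0.0219, 0.0219) [[270.0, 61.0], [257.0, 69.0], [254.0, 71.0]]
(0.5105, 0.0855) (0.0219, 0.0219) [[442.0, 61.0], [457.0, 69.0], [460.0, 70.0]]
0.018 [292.  86.] [420. 212.]
0.022 [292.  87.] [421. 215.]
0.026 [291.  88.] [422. 218.]
```

The offsets agree: nest minus held diode is (+2.2, +14.9) mm, and the top camera's differences give the same. I align, then lower in stages while watching the force.

```bash
python3 -m inch '[[[1.5,0.1,0.2,0,0,0,1],[-0.35,0,2.5,0,0,0,1],[-0.35,0,2.4,0,0,0,1],[0,0,0,0,0,0,1],[0,0,0,0,0,0,1]]]'
python3 -m inch '[[[-0.14,0,1,0,0,0,1],[-0.07,0,0.5,0,0,0,1],[-0.07,0,0.5,0,0,0,1],[-0.07,0,0.5,0,0,0,1],[0,0,0,0,0,0,1]]]'
python3 - <<'E'
from h import *
s,w=wrist();print(s["tool_pos"],s["force"],s["wrist_torque"]);cv2.imwrite("pics/w5.png",w["image"])
E
```

```text
t: 7.35
tool_pos: [0.5096, 0.0892, 0.08]
orientation: [-2.231, -2.068, -0.155]
force: [0.4, 0.7, -0.4]
opening: 0.0494
t: 7.85
tool_pos: [0.5094, 0.0891, 0.0539]
orientation: [-2.23, -2.069, -0.155]
force: [-0.7, -0.4, -1.9]
opening: 0.0494
[0.50935448 0.08909447 0.05394792] [-0.69577557 -0.41403489 -1.93701417] [-0.15227049  0.12288205  0.02004036]
```

```bash
python3 -m inch '[[[-0.14,0.05,0.5,0,0,0,1],[-0.07,0,0.5,0,0,0,1],[-0.07,0,0.5,0,0,0,1],[-0.07,0,0.5,0,0,0,1],[0,0,0,0,0,0,1]]]'
python3 -m inch '[[[-0.03,0,0.2,0,0,0,1],[0,0,0,0,0,0,1]]]'
python3 -m inch '[[[-0.03,0,0.2,0,0,0,1],[0,0,0,0,0,0,1]]]'
python3 -m inch '[[[-0.03,0,0.2,0,0,0,1],[0,0,0,0,0,0,1]]]'
```

```text
t: 8.4
tool_pos: [0.5095, 0.0884, 0.0333]
orientation: [-2.23, -2.068, -0.154]
force: [0.3, 0.4, -2.2]
opening: 0.0497
t: 8.6
tool_pos: [0.5103, 0.0884, 0.0323]
orientation: [-2.231, -2.069, -0.156]
force: [0.1, -0.2, -0.7]
opening: 0.0493
t: 8.8
tool_pos: [0.5103, 0.0884, 0.0303]
orientation: [-2.231, -2.069, -0.156]
force: [0.3, -1.3, -1.2]
opening: 0.0494
t: 9.0
tool_pos: [0.5107, 0.0884, 0.0297]
orientation: [-2.23, -2.07, -0.156]
force: [-6.6, -1.3, 12.4]
opening: 0.0499
```

Contact is at TCP z ≈ 0.0297, which puts the anvil top at about 25 mm. I ease off slightly, open, retreat up, and look.

```bash
python3 -m inch '[[[0.01,0,-0.1,0,0,0,1],[0,0,0,0,0,0,0.2],[0,0,0,0,0,0,-0.4],[0,0,0,0,0,0,-0.4],[0,0,0,0,0,0,-0.4]]]'
python3 -m inch '[[[0.28,0,-2,0,0,0,-0.4],[0.55,0,-3.9,0,0,0,-0.4],[0.3,0,-2,0,0,0,-0.4],[0,0,0,0,0,0,-0.4],[0,0,0,0,0,0,-0.4]]]'
python3 - <<'E'
from h import *
s,w=wrist();print(s["tool_pos"],s["force"],s["opening"]);u=proj(w,[.5100,.0864,.0455])[0];print(u)
e,a=blob(w,(0,0,140),(180,60,255),u,75);print(e,a,ray(w,e[0],.044))
x,y=int(u[0]),int(u[1]);cv2.imwrite("pics/w6.png",cv2.resize(w["image"][max(0,y-110):y+90,x-130:x+130],None,fx=3,fy=3))
cv2.imwrite("pics/w6f.png",w["image"])
E
```

```text
t: 9.5
tool_pos: [0.5103, 0.0883, 0.0293]
orientation: [-2.231, -2.069, -0.156]
force: [0.5, -0.0, -1.6]
opening: 0.0644
t: 10.0
tool_pos: [0.5106, 0.0885, 0.1092]
orientation: [-2.231, -2.07, -0.157]
force: [-0.0, 0.2, -0.6]
opening: 0.0652
[0.51058609 0.08847751 0.10918086] [-0.00267969  0.22234954 -0.58432727] 0.0651671555234986
[325.14490181 271.67086655]
((324.91644287109375, 287.164306640625), (84.50704956054688, 111.63694763183594), 2.848101854324341) 5034.5 [0.50907278 0.07603342 0.044     ]
```

View pics/w6.png

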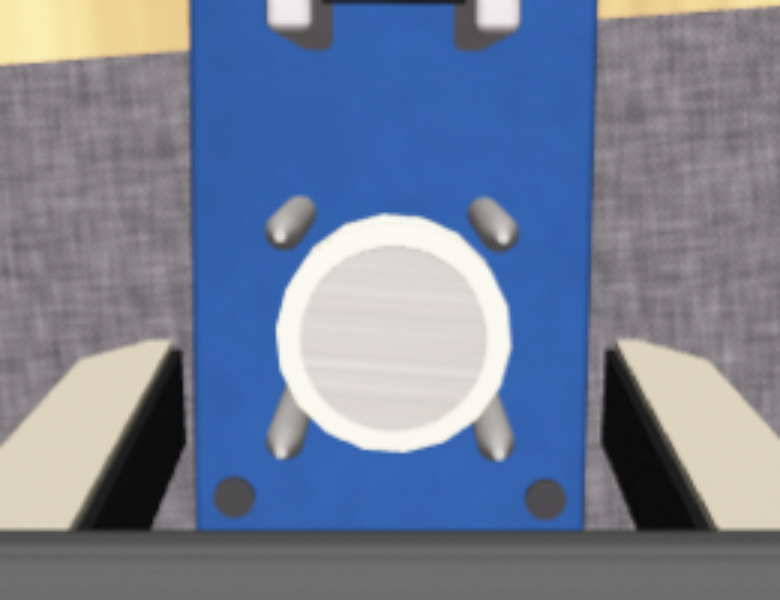

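The diode sits flat inside the four pins, at crop (394,333), which is where I predicted it. Next I go over the copper disc, with a partial opening that clears the blue neighbour.

```bash
python3 -m inch '[[[-3.9,1.85,-0.4,0,0,0,-0.4],[-3.9,1.85,-0.4,0,0,0,-0.4],[-3.9,1.85,-0.4,0,0,0,-0.4],[-3.9,1.85,-0.4,0,0,0,-0.4],[-3.9,1.85,-0.4,0,0,0,-0.4]]]'
python3 -m inch '[[[-3.9,1.85,-0.4,0,0,0,-0.4],[-3.9,1.85,-0.4,0,0,0,-0.4],[-3.8,1.8,-0.4,0,0,0,-0.4],[0,0,0,0,0,0,-0.4],[0,0,0,0,0,0,-0.4]]]'
python3 - <<'E'
from h import *
s,w=wrist();print(s["tool_pos"],s["opening"]);u=proj(w,[.634,-.235,.012])[0];print(u)
e,a=blob(w,(3,110,90),(14,255,255),u,60);D=ray(w,e[0],.010);print(e,a,D)
e2,a2=blob(w,(100,120,60),(130,255,255),proj(w,[.5503,-.2283,.012])[0],60);print("blue",e2,a2,ray(w,e2[0],.010))
T=np.array([D[0],D[1]+.0005,.004]);print(totool(s,T-s["tool_pos"]))
cv2.imwrite("pics/w7.png",w["image"])
E
```

```text
t: 10.55
tool_pos: [0.587, -0.115, 0.0994]
orientation: [-2.229, -2.067, -0.154]
force: [1.1, 0.8, 0.7]
opening: 0.0648
t: 11.05
tool_pos: [0.6326, -0.2343, 0.0945]
orientation: [-2.23, -2.064, -0.154]
force: [0.8, -0.2, 0.2]
opening: 0.0646
[ 0.63263689 -0.2343102   0.0945433 ] 0.06456415349082169
[328.46706546 264.14230549]
((330.03729248046875, 264.40570068359375), (72.03929138183594, 72.3713150024414), 27.22422218322754) 3992.5 [ 0.63504019 -0.23562941  0.01      ]
blue ((206.71502685546875, 263.6709899902344), (71.44678497314453, 74.86857604980469), 76.69559478759766) 3706.5 [ 0.55032853 -0.22870636  0.01      ]
[-1.34  0.28  8.95]
```

View pics/w7.png

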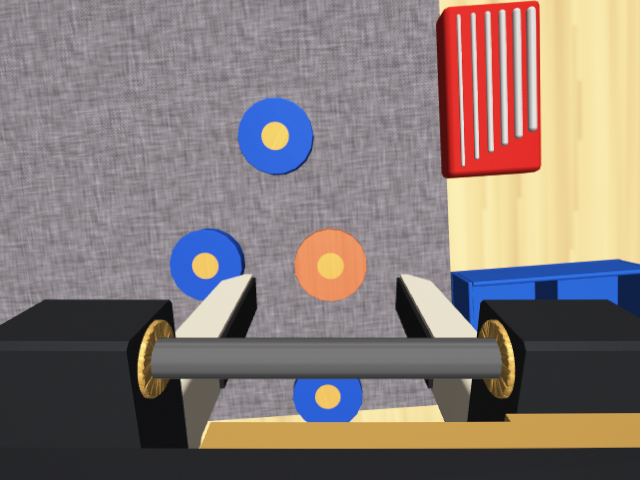

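The copper disc is at (330,264), centred between the fingers, with blue edges 60 mm from its centre. Descend and grip.

```bash
python3 -m inch '[[[-0.5,0.28,3.5,0,0,0,-0.35],[-0.5,0,3.5,0,0,0,-0.35],[-0.2,0,1.2,0,0,0,-0.35],[-0.15,0,0.8,0,0,0,-0.35],[0,0,0,0,0,0,-0.35]]]' 20
python3 -m inch '[[[0,0,0,0,0,0,1],[0,0,0,0,0,0,1],[0,0,0,0,0,0,1],[0,0,0,0,0,0,1],[0,0,0,0,0,0,1]]]' 20
```

```text
t: 11.6
tool_pos: [0.6364, -0.2343, 0.0063]
orientation: [-2.229, -2.069, -0.155]
force: [-0.7, 1.0, 0.3]
opening: 0.0627
t: 12.1
tool_pos: [0.6378, -0.2358, 0.0087]
orientation: [-2.232, -2.071, -0.158]
force: [-1.6, 0.4, 6.0]
opening: 0.0491
```

```bash
python3 -m inch '[[[0,0,0,0,0,0,1],[0,0,0,0,0,0,1],[0,0,0,0,0,0,1]]]' 20
python3 - <<'E'
from h import *
s,w=wrist();print(s["tool_pos"],s["force"],s["wrist_torque"],s["opening"])
e,a=blob(w,(3,110,90),(14,255,255),proj(w,[.636,-.2355,.012])[0],70);print(e,a,ray(w,e[0],.012))
e,a=blob(w,(12,110,90),(30,255,255),proj(w,[.636,-.2355,.012])[0],30);print(e,a)
cv2.imwrite("pics/w8.png",cv2.resize(w["image"][180:380,200:460],None,fx=3,fy=3))
E
```

```text
t: 12.4
tool_pos: [0.6379, -0.2357, 0.0087]
orientation: [-2.232, -2.071, -0.158]
force: [-1.3, 0.7, 6.7]
opening: 0.0487
[ 0.63786297 -0.23573804  0.00866145] [-1.32262475  0.74443474  6.68344773] [0.16025604 0.40533299 0.06286974] 0.04871183397438055
((325.60943603515625, 296.0675048828125), (107.13890838623047, 108.11146545410156), 5.867060661315918) 8343.0 [ 0.63775322 -0.23548871  0.012     ]
((323.13836669921875, 291.8442687988281), (42.882179260253906, 54.73799514770508), 156.47946166992188) 1418.5
```

View pics/w8.png

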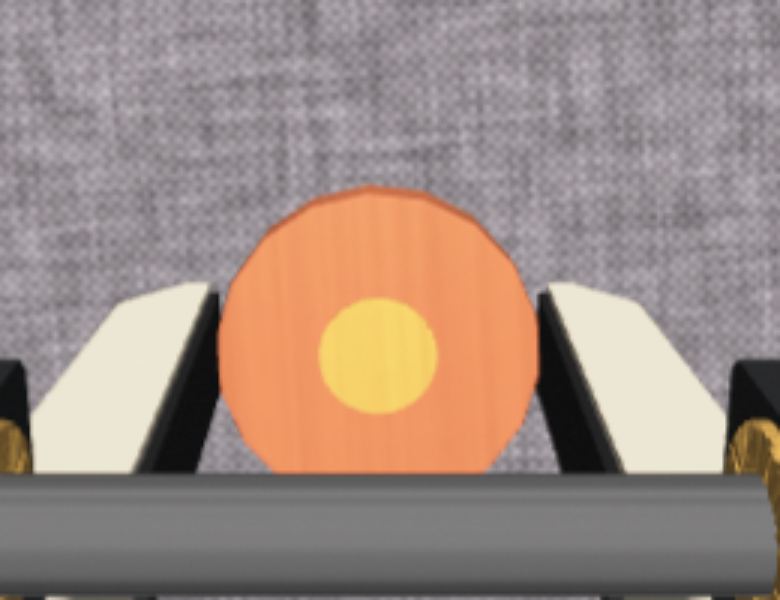

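The disc looks flat between the pads, but the hand was pushed up 4 mm with 7 N. I'll open and re-grip to get a clean hold.

```bash
python3 -m inch '[[[0,0,0,0,0,0,-0.3],[0,0,0,0,0,0,-0.3],[0,0,0,0,0,0,-0.3],[0,0,0,0,0,0,-0.3]]]' 10
python3 - <<'E'
from h import *
s,w=wrist();print(s["tool_pos"],s["force"],s["wrist_torque"],s["opening"])
e,a=blob(w,(3,110,90),(14,255,255),proj(w,[.636,-.2355,.012])[0],70);print(e,a,ray(w,e[0],.011))
m=cv2.inRange(cv2.cvtColor(w["image"],40),np.array((15,110,150)),np.array((30,255,255)))[230:340,280:380];q=np.argwhere(m);h=q.mean(0)[::-1]+[280,230];print(h,len(q),ray(w,h,.012))
E
```

```text
t: 12.85
tool_pos: [0.6366, -0.2351, 0.0064]
orientation: [-2.231, -2.069, -0.156]
force: [-0.2, 0.6, -0.2]
opening: 0.0604
[ 0.63663536 -0.2350948   0.00644768] [-0.16743491  0.61845282 -0.17686901] [-0.12497025  0.06969869 -0.0204426 ] 0.060398667780486054
((328.3308410644531, 298.3654479980469), (108.15876770019531, 109.36371612548828), 0.1881299465894699) 8324.0 [ 0.6377166 -0.235684   0.011    ]
[328.3656 300.6744] 1250 [ 0.6376676  -0.23647942  0.012     ]
```

```bash
python3 -m inch '[[[-0.07,0.11,0.15,0,0,0,-0.3],[0,0,0,0,0,0,-0.3],[0,0,0,0,0,0,0.2],[0,0,0,0,0,0,1],[0,0,0,0,0,0,1]]]' 12
python3 -m inch '[[[0,0,0,0,0,0,1],[0,0,0,0,0,0,1],[0,0,0,0,0,0,1]]]' 12
python3 - <<'E'
from h import *
s,w=wrist();print(s["tool_pos"],s["force"],s["wrist_torque"],s["opening"])
e,a=blob(w,(3,110,90),(14,255,255),proj(w,[.636,-.2355,.012])[0],70);print(e,a,ray(w,e[0],.011))
E
```

```text
t: 13.4
tool_pos: [0.6378, -0.2357, 0.005]
orientation: [-2.231, -2.069, -0.156]
force: [0.3, 0.1, -0.7]
opening: 0.0497
t: 13.7
tool_pos: [0.6378, -0.2357, 0.005]
orientation: [-2.231, -2.069, -0.156]
force: [0.5, 0.6, -0.8]
opening: 0.0493
[ 0.63782117 -0.23574251  0.00499743] [ 0.49664745  0.57120151 -0.76661613] [-0.22464951 -0.01904524 -0.02746276] 0.04930176749260355
((325.6943054199219, 298.0812072753906), (109.52179718017578, 110.07830047607422), 172.6660919189453) 8484.0 [ 0.63774306 -0.23570826  0.011     ]
```

```bash
python3 -m inch '[[[0,0,0,0,0,0,1],[0.4,0,-2.5,0,0,0,1],[0.6,0,-4.5,0,0,0,1],[0.6,0,-4.4,0,0,0,1],[3.86,-1.89,0.54,0,0,0,1]]]' 20
python3 -m inch '[[[3.86,-1.89,0.54,0,0,0,1],[3.86,-1.89,0.54,0,0,0,1],[3.86,-1.89,0.54,0,0,0,1],[3.86,-1.89,0.54,0,0,0,1],[3.86,-1.89,0.54,0,0,0,1]]]'
python3 -m inch '[[[3.86,-1.89,0.54,0,0,0,1],[3.86,-1.89,0.54,0,0,0,1],[0,0,0,0,0,0,1],[0,0,0,0,0,0,1],[0,0,0,0,0,0,1]]]'
python3 - <<'E'
from h import *
s,w=wrist();print(s["tool_pos"],s["force"],s["opening"],"to hover .08",totool(s,np.array([.5103,.0867,.08])-s["tool_pos"]))
e,a=blob(w,(3,110,90),(14,255,255),proj(w,s["tool_pos"]+[0,0,.007])[0],75);print(e,a,ray(w,e[0],s["tool_pos"][2]+.006)-s["tool_pos"])
E
```

```text
t: 14.25
tool_pos: [0.6275, -0.2015, 0.1297]
orientation: [-2.245, -2.076, -0.164]
force: [2.2, 0.1, -0.8]
opening: 0.0495
t: 14.75
tool_pos: [0.5411, 0.0074, 0.1201]
orientation: [-2.231, -2.069, -0.156]
force: [1.8, 0.8, -2.6]
opening: 0.0493
t: 15.25
tool_pos: [0.5108, 0.0857, 0.1204]
orientation: [-2.231, -2.069, -0.156]
force: [0.3, -1.5, -1.6]
opening: 0.0494
[0.51078096 0.08573268 0.12040964] [ 0.28920092 -1.51798596 -1.56671559] 0.04936548160488055 to hover .08 [-0.47 -0.06  4.01]
((325.7590637207031, 298.191162109375), (109.33631134033203, 109.78853607177734), 173.68185424804688) 8444.5 [-5.44619965e-05 -1.67275295e-05  6.00000000e-03]
```

```bash
python3 -m inch '[[[-0.1,-0.06,2,0,0,0,1],[-0.35,0,2,0,0,0,1],[-0.14,0,1,0,0,0,1],[-0.14,0,1,0,0,0,1],[0,0,0,0,0,0,1]]]'
python3 -m inch '[[[-0.03,0,0.2,0,0,0,1],[0,0,0,0,0,0,1]]]'
python3 -m inch '[[[-0.03,0,0.2,0,0,0,1],[0,0,0,0,0,0,1]]]'
python3 -m inch '[[[-0.03,0,0.2,0,0,0,1],[0,0,0,0,0,0,1]]]'
python3 -m inch '[[[-0.03,0,0.2,0,0,0,1],[0,0,0,0,0,0,1]]]'
```

```text
t: 15.8
tool_pos: [0.5091, 0.0871, 0.0585]
orientation: [-2.231, -2.067, -0.153]
force: [0.0, 0.4, -3.6]
opening: 0.0492
t: 16.0
tool_pos: [0.5105, 0.0876, 0.0586]
orientation: [-2.231, -2.07, -0.157]
force: [0.4, -0.5, -1.5]
opening: 0.0495
t: 16.2
tool_pos: [0.5101, 0.0877, 0.0562]
orientation: [-2.231, -2.07, -0.157]
force: [0.0, 0.2, -2.3]
opening: 0.0492
t: 16.4
tool_pos: [0.5098, 0.0877, 0.0537]
orientation: [-2.231, -2.069, -0.156]
force: [-0.0, 0.4, -1.9]
opening: 0.0492
t: 16.6
tool_pos: [0.5097, 0.0876, 0.0515]
orientation: [-2.231, -2.069, -0.155]
force: [-0.4, 0.9, -2.3]
opening: 0.0491
```

```bash
python3 -m inch '[[[-0.1,0.03,0.1,0,0,0,1],[0,0,0,0,0,0,1]]]'
python3 -m inch '[[[-0.02,0,0.1,0,0,0,1],[0,0,0,0,0,0,1]]]'
python3 -m inch '[[[-0.02,0,0.1,0,0,0,1],[0,0,0,0,0,0,1]]]'
```

```text
t: 16.8
tool_pos: [0.5101, 0.0867, 0.0505]
orientation: [-2.231, -2.069, -0.156]
force: [-1.0, 0.2, -2.7]
opening: 0.0494
t: 17.0
tool_pos: [0.5103, 0.0867, 0.0501]
orientation: [-2.231, -2.069, -0.156]
force: [-2.2, 0.3, 3.2]
opening: 0.0496
t: 17.2
tool_pos: [0.5104, 0.0867, 0.0501]
orientation: [-2.23, -2.07, -0.157]
force: [-6.6, -1.3, 13.1]
opening: 0.0492
```

```bash
python3 -m inch '[[[0.02,0,-0.15,0,0,0,1],[0,0,0,0,0,0,0.2],[0,0,0,0,0,0,-0.4],[0,0,0,0,0,0,-0.4],[0,0,0,0,0,0,-0.4]]]'
python3 -m inch '[[[0.28,0,-2,0,0,0,-0.4],[0.55,0,-3.9,0,0,0,-0.4],[0,0,0,0,0,0,-0.4],[0,0,0,0,0,0,-0.4],[0,0,0,0,0,0,-0.4]]]'
python3 - <<'E'
from h import *
s,w=wrist();print(s["tool_pos"],s["force"],s["opening"])
N=np.array([.5100,.0864,.0572]);u=proj(w,N)[0]
e,a=blob(w,(3,110,90),(14,255,255),u,75);print(u,e,a,ray(w,e[0],.0565))
m=cv2.inRange(cv2.cvtColor(w["image"],40),np.array((15,110,150)),np.array((30,255,255)));x,y=u.astype(int);q=np.argwhere(m[y-30:y+30,x-30:x+30]);print("hole",ray(w,q.mean(0)[::-1]+[x-30,y-30],.0572),len(q))
c=np.array([N+[.025*np.cos(t),.025*np.sin(t),0] for t in np.linspace(0,6.28,60)]);print("expected",cv2.fitEllipse(proj(w,c).astype(np.float32)))
E
```

```text
t: 17.7
tool_pos: [0.5102, 0.0866, 0.0502]
orientation: [-2.231, -2.069, -0.156]
force: [0.3, -0.2, -0.2]
opening: 0.0645
t: 18.2
tool_pos: [0.5096, 0.0866, 0.1089]
orientation: [-2.23, -2.069, -0.155]
force: [-0.7, 0.0, -0.5]
opening: 0.0648
[0.50956294 0.08661889 0.1088606 ] [-0.73958897  0.01000025 -0.53871464] 0.06482353239695259
[326.74949298 272.53785582] ((327.1130676269531, 272.10211181640625), (81.18990325927734, 81.4778823852539), 165.56265258789062) 5081.5 [0.51022862 0.08650571 0.0565    ]
hole [0.51018625 0.08581075 0.0572    ] 704
expected ((326.75701904296875, 272.0198059082031), (81.6427001953125, 83.05056762695312), 90.08345031738281)
```

The disc is flat and centred: measured ellipse (327,272), 81×81 px, against an expected (327,272), 82×83. Now the lever: rise, untilt, and turn the jaws to close across the bar.

```bash
python3 -m inch '[[[0.6,0,-4.3,0,0,0,-0.4],[0.6,0,-4.4,0,0,0,-0.4],[0.6,0,-4.4,0,0,0,-1],[0.6,0,-4.4,0,0,0,-1],[0.6,0,-4.4,0,0,0,-1]]]'
python3 -m inch '[[[0,0,0,0,-8,0,-1],[0,0,0,0,0,-8.2,-1],[0,0,0,0,0,-8.2,-1],[0,0,0,0,0,-8.2,-1],[0,0,0,0,0,-8.2,-1]]]'
python3 -m inch '[[[0,0,0,0,0,-8.2,-1],[0,0,0,0,0,-8.2,-1],[0,0,0,0,0,-8.2,-1],[0,0,0,0,0,-8.2,-1],[0,0,0,0,0,-8.2,-1]]]'
python3 -m inch '[[[0,0,0,0,0,-8.2,-1],[0,0,0,0,0,-8,-1],[1,2.5,0,0,0,0,-1],[1,2.5,0,0,0,0,-1],[0,0,0,0,0,0,-1]]]'
python3 - <<'E'
from h import *
s,w=wrist();print(s["tool_pos"],Ro.from_rotvec(s["orientation"]).as_matrix().round(3).tolist(),s["opening"])
a=np.radians(-4.3);R=np.array([[np.cos(a),-np.sin(a)],[np.sin(a),np.cos(a)]]);o=np.array([.51,.0864])
P=[[*(R@np.array([x,.0894])+o),.2364] for x in(-.05,-.033,0,.05)];print(np.round(P,4).tolist(),proj(w,P).round().tolist())
h=cv2.cvtColor(w["image"],40);m=cv2.inRange(h,np.array((0,130,60)),np.array((4,255,255)))|cv2.inRange(h,np.array((174,130,60)),np.array((180,255,255)))
cs=sorted(cv2.findContours(m,0,2)[0],key=cv2.contourArea)[-3:]
for q in cs:print(cv2.minAreaRect(q),cv2.contourArea(q),cv2.boundingRect(q))
cv2.imwrite("pics/w9.png",w["image"])
E
```

```text
t: 18.75
tool_pos: [0.5094, 0.0859, 0.3311]
orientation: [-2.23, -2.068, -0.153]
force: [0.3, -0.3, -0.4]
opening: 0.0846
t: 19.25
tool_pos: [0.5097, 0.086, 0.3291]
orientation: [-1.597, -2.703, 0.002]
force: [-0.5, -0.8, -0.4]
opening: 0.0931
t: 19.75
tool_pos: [0.5097, 0.0858, 0.3291]
orientation: [-0.549, -3.09, 0.001]
force: [0.6, -0.7, -0.7]
opening: 0.0933
t: 20.25
tool_pos: [0.4928, 0.1394, 0.3294]
orientation: [-0.114, -3.137, -0.001]
force: [0.5, 0.2, -0.2]
opening: 0.093
[0.49280307 0.13939211 0.329375  ] [[-0.997, 0.073, -0.003], [0.073, 0.997, 0.001], [0.003, 0.0, -1.0]] 0.09297092228353927
[[0.4668, 0.1793, 0.2364], [0.4838, 0.178, 0.2364], [0.5167, 0.1755, 0.2364], [0.5666, 0.1718, 0.2364]] [[379.0, 201.0], [379.0, 225.0], [377.0, 270.0], [374.0, 333.0]]
((184.52940368652344, 392.61761474609375), (13.548388481140137, 27.954269409179688), 30.963756561279297) 163.0 (173, 379, 19, 24)
((584.1036376953125, 63.93293762207031), (90.88516235351562, 26.061843872070312), 83.6598129272461) 2095.5 (568, 18, 32, 93)
((377.3003234863281, 269.14361572265625), (18.9494571685791, 136.1800079345703), 2.935673236846924) 2300.0 (367, 201, 24, 137)
```

The bar is found at (377,269), against a prediction of (377,270). I go down and grip it.

```bash
python3 -m inch '[[[1.2,3.8,0,0,0,0,-1],[0,0,4,0,0,0,-1],[0,0,4,0,0,0,-1],[0,0,3.2,0,0,0,-1],[0,0,0,0,0,0,-1]]]' 20
python3 -m inch '[[[0,0,0,0,0,0,0.3],[0,0,0,0,0,0,1],[0,0,0,0,0,0,1],[0,0,0,0,0,0,1],[0,0,0,0,0,0,1]]]' 20
python3 -m inch '[[[0,0,0,0,0,0,1],[0,0,0,0,0,0,1],[0,0,0,0,0,0,1],[0,0,0,0,0,0,1]]]' 50
```

```text
t: 20.8
tool_pos: [0.4815, 0.1744, 0.2125]
orientation: [-0.118, -3.129, 0.005]
force: [-0.7, 1.1, -1.1]
opening: 0.0931
t: 21.3
tool_pos: [0.4853, 0.1761, 0.2198]
orientation: [0.118, 3.138, 0.001]
force: [-0.5, -0.9, -0.4]
opening: 0.0577
t: 21.7
tool_pos: [0.4847, 0.176, 0.2187]
orientation: [-0.118, -3.139, 0.0]
force: [-0.2, 0.3, -0.3]
opening: 0.026
```

```bash
python3 -m inch '[[[0,0,0,0,0,0,1],[0,0,0,0,0,0,1],[0,0,0,0,0,0,1],[0,0,0,0,0,0,1]]]' 50
python3 -m inch '[[[0,-1.44,0,0,0,0,1],[0,-1.44,0,0,0,0,1],[0,-1.42,0.25,0,0,0,1],[0,-1.42,0.25,0,0,0,1],[0,0,0,0,0,0,1]]]'
```

```text
t: 22.1
tool_pos: [0.4848, 0.1765, 0.2188]
orientation: [0.117, 3.139, 0.001]
force: [-0.8, 4.9, 0.0]
opening: 0.0123
t: 22.6
tool_pos: [0.48, 0.118, 0.2145]
orientation: [-0.119, -3.139, -0.0]
force: [-5.7, 3.1, 6.6]
opening: 0.0127
```

```bash
python3 -m inch '[[[0,-1.35,0.49,0,0,0,1],[0,-1.35,0.49,0,0,0,1],[0,-1.25,0.72,0,0,0,1],[0,-1.25,0.72,0,0,0,1],[0,0,0,0,0,0,1]]]'
python3 -m inch '[[[0,-1.1,0.92,0,0,0,1],[0,-1.1,0.92,0,0,0,1],[0,-0.92,1.1,0,0,0,1],[0,-0.92,1.1,0,0,0,1],[0,0,0,0,0,0,1]]]'
python3 -m inch '[[[0,-0.72,1.25,0,0,0,1],[0,-0.72,1.25,0,0,0,1],[0,-0.49,1.35,0,0,0,1],[0,-0.49,1.35,0,0,0,1],[0,0,0,0,0,0,1]]]'
python3 -m inch '[[[0,-0.22,1.1,0,0,0,1],[0,-0.22,1.1,0,0,0,1],[0,0,0,0,0,0,1]]]'
```

```text
t: 23.1
tool_pos: [0.4756, 0.0666, 0.1888]
orientation: [-0.119, -3.137, -0.0]
force: [-3.5, 4.8, -0.1]
opening: 0.0127
t: 23.6
tool_pos: [0.4724, 0.0274, 0.1479]
orientation: [-0.118, -3.136, -0.002]
force: [-4.1, 8.5, 0.8]
opening: 0.0128
t: 24.1
tool_pos: [0.4706, 0.0042, 0.0958]
orientation: [-0.118, -3.136, -0.004]
force: [-3.2, 10.7, 3.0]
opening: 0.0127
t: 24.4
tool_pos: [0.4703, 0.0001, 0.0742]
orientation: [-0.118, -3.136, -0.004]
force: [-4.4, 10.2, 3.8]
opening: 0.0127
```

Spring load only so far. I ease the 10 N pull along the arm, then press in small steps.

```bash
python3 -m inch '[[[0,0.15,0.5,0,0,0,1],[0,0,0.5,0,0,0,1],[0,0,0,0,0,0,1]]]'
python3 -m inch '[[[0,0,0.3,0,0,0,1],[0,0,0,0,0,0,1]]]'
python3 -m inch '[[[0,0,0.2,0,0,0,1],[0,0,0,0,0,0,1]]]'
```

```text
t: 24.7
tool_pos: [0.4703, -0.0008, 0.0649]
orientation: [-0.118, -3.136, 0.003]
force: [-8.3, -1.6, 6.9]
opening: 0.0126
t: 24.9
tool_pos: [0.4702, -0.001, 0.0622]
orientation: [-0.118, -3.136, 0.003]
force: [-8.8, -2.4, 7.9]
opening: 0.0125
t: 25.1
tool_pos: [0.4702, -0.0011, 0.0602]
orientation: [-0.118, -3.136, 0.004]
force: [-8.1, -2.8, 6.3]
opening: 0.0126
```

```bash
python3 -m inch '[[[0.1,0,0.2,0,0,0,1],[0,0,0,0,0,0,1]]]'
python3 -m inch '[[[0,0,0.2,0,0,0,1],[0,0,0,0,0,0,1]]]'
python3 -m inch '[[[0,0,0.15,0,0,0,1],[0,0,0,0,0,0,1]]]'
```

```text
t: 25.3
tool_pos: [0.4702, -0.0012, 0.0587]
orientation: [-0.118, -3.138, 0.004]
force: [-4.8, -4.0, 5.4]
opening: 0.0128
t: 25.5
tool_pos: [0.4702, -0.0012, 0.0569]
orientation: [-0.118, -3.138, 0.004]
force: [-7.1, -4.5, 8.2]
opening: 0.0131
t: 25.7
tool_pos: [0.4703, -0.0013, 0.0557]
orientation: [-0.118, -3.138, 0.004]
force: [-8.9, -4.4, 10.5]
opening: 0.0127
```

```bash
python3 -m inch '[[[0,0,0.2,0,0,0,1],[0,0,0,0,0,0,1]]]'
python3 -m inch '[[[0,0,0.2,0,0,0,1],[0,0,0,0,0,0,1]]]'
python3 -m inch '[[[0,0.05,0.15,0,0,0,1],[0,0,0,0,0,0,1]]]'
```

```text
t: 25.9
tool_pos: [0.4702, -0.0013, 0.0537]
orientation: [-0.118, -3.138, 0.005]
force: [-8.3, -4.6, 11.4]
opening: 0.0126
t: 26.1
tool_pos: [0.4703, -0.0013, 0.0519]
orientation: [-0.118, -3.138, 0.004]
force: [-8.6, -4.4, 13.4]
opening: 0.0128
t: 26.3
tool_pos: [0.4703, -0.0013, 0.0507]
orientation: [-0.118, -3.138, 0.006]
force: [-12.0, -7.2, 16.6]
opening: 0.0126
```

```bash
python3 -m inch '[[[0,-0.08,0.2,0,0,0,1],[0,0,0,0,0,0,1]]]'
python3 -m inch '[[[0,0,0.1,0,0,0,1],[0,0,0,0,0,0,1]]]'
```

```text
t: 26.5
tool_pos: [0.4703, -0.0013, 0.0488]
orientation: [-0.118, -3.138, 0.004]
force: [-11.3, -3.3, 16.8]
opening: 0.0129
t: 26.7
tool_pos: [0.4703, -0.0013, 0.0479]
orientation: [-0.118, -3.138, 0.004]
force: [-12.4, -2.1, 17.9]
opening: 0.0127
```

```bash
python3 -m inch '[[[0.05,0,0.13,0,0,0,1],[0,0,0,0,0,0,1],[0,0,0,0,0,0,1],[0,0,0,0,0,0,1],[0,0,0,0,0,0,1]]]'
python3 -m inch '[[[0,0,0,0,0,0,1],[0,0,0,0,0,0,1],[0,0,0,0,0,0,1],[0,0,0,0,0,0,1],[0,0,0,0,0,0,1]]]'
python3 -m inch '[[[0,0,0,0,0,0,1],[0,0,0,0,0,0,1],[0,0,0,0,0,0,1],[0,0,0,0,0,0,1]]]'
```

```text
t: 27.2
tool_pos: [0.4703, -0.0013, 0.0471]
orientation: [-0.118, -3.139, 0.004]
force: [-11.0, -1.4, 19.9]
opening: 0.0125
t: 27.7
tool_pos: [0.4704, -0.0013, 0.0471]
orientation: [-0.118, -3.139, 0.004]
force: [-11.2, -2.4, 19.8]
opening: 0.0126
t: 28.1
tool_pos: [0.4703, -0.0013, 0.0471]
orientation: [-0.118, -3.139, 0.004]
force: [-10.9, -1.3, 20.1]
opening: 0.0131
```

I held about 20 N for over a second. Now I bring the lever back along the same arc, still gripped so it can't snap up.

```bash
python3 -m inch '[[[-0.05,0,-1,0,0,0,1],[-0.1,-0.05,-1,0,0,0,1],[0,-0.05,-1,0,0,0,1],[0,0.22,-1.1,0,0,0,1],[0,0.22,-1.1,0,0,0,1]]]'
python3 -m inch '[[[0,0.49,-1.35,0,0,0,1],[0,0.49,-1.35,0,0,0,1],[0,0.72,-1.25,0,0,0,1],[0,0.72,-1.25,0,0,0,1],[0,0.92,-1.1,0,0,0,1]]]'
python3 -m inch '[[[0,0.92,-1.1,0,0,0,1],[0,1.1,-0.92,0,0,0,1],[0,1.1,-0.92,0,0,0,1],[0,1.25,-0.72,0,0,0,1],[0,1.25,-0.72,0,0,0,1]]]'
python3 -m inch '[[[0,1.35,-0.49,0,0,0,1],[0,1.35,-0.49,0,0,0,1],[0,1.42,-0.25,0,0,0,1],[0,1.42,-0.25,0,0,0,1],[0,0,0,0,0,0,1]]]'
python3 -m inch '[[[0,1.0,0,0,0,0,1],[0,0.8,0,0,0,0,1],[0,0.6,0,0,0,0,1],[0,0.4,0,0,0,0,1],[0,0,0,0,0,0,1]]]'
```

```text
t: 28.6
tool_pos: [0.4708, 0.0055, 0.0968]
orientation: [-0.117, -3.137, -0.006]
force: [-0.4, 19.2, -3.6]
opening: 0.0128
t: 29.1
tool_pos: [0.4735, 0.0412, 0.1581]
orientation: [-0.115, -3.137, -0.011]
force: [9.9, 25.0, -23.1]
opening: 0.0127
t: 29.6
tool_pos: [0.4778, 0.0952, 0.2005]
orientation: [-0.116, -3.137, -0.005]
force: [13.8, 13.8, -28.8]
opening: 0.0128
t: 30.1
tool_pos: [0.4825, 0.1492, 0.2169]
orientation: [-0.116, -3.138, 0.0]
force: [4.3, 5.3, -12.6]
opening: 0.0125
t: 30.6
tool_pos: [0.4847, 0.1757, 0.2178]
orientation: [-0.118, -3.139, 0.001]
force: [4.8, 0.9, -12.8]
opening: 0.0126
```

```bash
python3 -m inch '[[[0,0.05,0.2,0,0,0,1],[0,0,0,0,0,0,1]]]'
python3 -m inch '[[[0,0,0.2,0,0,0,1],[0,0,0,0,0,0,1]]]'
python3 -m inch '[[[0,0.03,0,0,0,0,1],[0,0,0,0,0,0,1]]]' 10
```

```text
t: 30.8
tool_pos: [0.4849, 0.1763, 0.2177]
orientation: [0.118, 3.139, 0.001]
force: [-1.8, 1.2, 0.3]
opening: 0.0129
t: 31.0
tool_pos: [0.4852, 0.1771, 0.2173]
orientation: [0.117, 3.137, 0.004]
force: [-6.0, 3.5, 10.8]
opening: 0.0127
t: 31.2
tool_pos: [0.4862, 0.1773, 0.2172]
orientation: [0.117, 3.135, 0.004]
force: [-0.2, 3.6, 5.9]
opening: 0.0131
```

Back at rest. Release, retreat up, and check.

```bash
python3 -m inch '[[[0,0,0,0,0,0,0.6],[0,0,0,0,0,0,0],[0,0,0,0,0,0,-0.5],[0,0,0,0,0,0,-0.6],[0,0,0,0,0,0,-0.6]]]'
python3 -m inch '[[[0,0,0,0,0,0,-0.6],[0,0,-1,0,0,0,-0.6],[0,0,-4,0,0,0,-0.6],[0,0,-4,0,0,0,-0.6],[0,0,-3,0,0,0,-0.6]]]'
python3 -m inch '[[[4,-2,0,0,0,0,-0.6],[4,-4,0,0,0,0,-0.6],[0,-4,0,0,0,0,-0.6],[0,0,0,0,0,0,-0.6],[0,0,0,0,0,0,-0.6]]]'
python3 - <<'E'
from h import *
s,w=wrist();print(s["tool_pos"],s["force"],s["opening"])
u=proj(w,[.51,.0864,.057])[0];v=proj(w,[.5167,.1755,.2364])[0];print("stack",u,"bar",v)
h=cv2.cvtColor(w["image"],40);m=cv2.inRange(h,np.array((0,130,60)),np.array((4,255,255)))|cv2.inRange(h,np.array((174,130,60)),np.array((180,255,255)))
for q in sorted(cv2.findContours(m,0,2)[0],key=cv2.contourArea)[-2:]:print(cv2.minAreaRect(q),cv2.contourArea(q))
try:
    e,a=blob(w,(3,110,90),(14,255,255),u,45);print(e,a,ray(w,e[0],.0565))
except Exception as x:print(x)
t=robot.read_camera("top");W=cv2.resize(w["image"],(480,360));T=cv2.resize(t["image"][200:300,240:460],(480,218),interpolation=2)
cv2.imwrite("pics/f.png",np.vstack([W,T]))
for n,b,q,z in(("key",(0,0,0),0,0),):pass
E
```

```text
t: 31.7
tool_pos: [0.4847, 0.1761, 0.2143]
orientation: [-0.118, -3.139, 0.0]
force: [0.1, -0.8, 0.1]
opening: 0.0459
t: 32.2
tool_pos: [0.4851, 0.1763, 0.338]
orientation: [0.118, 3.137, 0.001]
force: [1.3, 0.0, 0.4]
opening: 0.074
t: 32.7
tool_pos: [0.4027, 0.0863, 0.3355]
orientation: [0.121, 3.137, 0.001]
force: [-1.0, -0.1, -0.3]
opening: 0.0746
[0.40268495 0.08628708 0.33553256] [-0.9579708  -0.08700267 -0.31718176] 0.0745894703663227
stack [331.48138778 285.16819764] bar [447.91712336 369.23068865]
((207.52438354492188, 426.2195129394531), (37.65715026855469, 55.54705810546875), 83.6598129272461) 823.5
((618.1448364257812, 137.73794555664062), (82.5472183227539, 23.917098999023438), 85.2363510131836) 1743.0
((331.2623596191406, 283.9196472167969), (38.89563751220703, 39.43928527832031), 67.18094635009766) 1145.5 [0.50852383 0.08624283 0.0565    ]
```

View pics/f.png

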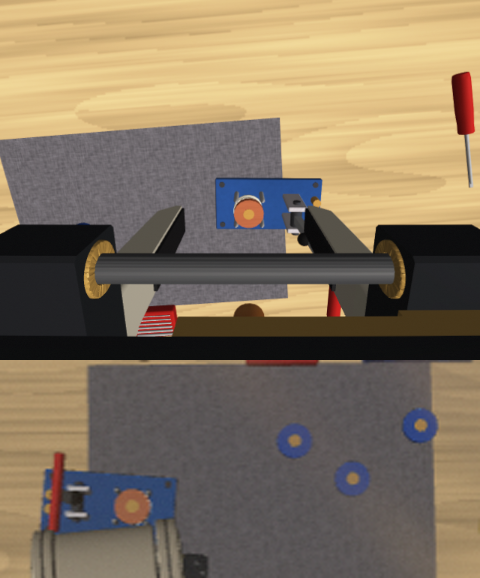

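The last picture shows the disc on the diode between the pins at (331,284), against an expected (331,285). The red bar is back at its rest angle, and the bystanders in view sit where they were. Nothing is touching the robot, so I hand in.

```bash
python3 -c "
from plant import robot
robot.close_job()"
```

```text
the job is handed in; nothing more can be done
```

The clamp is loaded and pressed as asked, and I handed the job in at about 33 s of the 72 s allowed. I set the diode on the anvil, then the copper disc on top, and let go of each. I swung the lever down by its bar, held about 20 N vertical for a little over a second, led it back up to rest and let go.

**Last checks**
- **Stack:** the disc sits within about 1–2 mm of the measured nest centre and is flat as far as the pictures show.
- **Lever and robot:** the lever looks back at rest in the top picture, and the robot touches nothing (force about 0).
- **Bystanders:** those visible in the last picture look unmoved. I did not measure them, and the probe and jar were only partly in view or out of it.

**What did not go cleanly**
- The first grip on the disc pushed the hand up about 4 mm, so I opened and took it again.
- During the hold there was also a sideways load of about 11 N on the wrist, so the total force at the bar was nearer 23 N.
- The bar apparently slid a little in the pads during the swing. On the way back the wrist briefly read up to about 35 N.
- My automatic search for the bar in the last wrist picture failed because the gripper hid it, so its rest position is judged by eye.

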